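# Show the potter which pot goes on the wheel

## Robot

A 6-joint arm with a two-finger parallel gripper is mounted at the origin on the work surface. World frame = base frame: x ahead of the robot, y to its left, z up, the work surface at z = 0. Lengths are in mm, angles in rad, forces in N, time in s.
With the tool pointing down it reaches from about 350 to 850 mm from the base axis. Payload 8.1 kg.
Tool frame: the origin (TCP) lies midway between the tips of the shut fingers; the grasp point (between the pads) lies 19 mm behind it; z points along the fingers, y is the direction in which the jaws open and shut (so a half turn about z gives the same grasp; the last joint's range is limited). The gripper opens to 93 mm and grips with 3 to 60 N. Pads are 15 mm wide; open, the fingers measure 128 mm over their backs; the gripper's body (75 mm by 188 mm) begins 65 mm behind the grasp point.
Start: joints at [1.146, 0.13, 1.488, -0, 1.523, -0.085], TCP at [199.958, 565.705, 218.635] pointing down, gripper open.
Joint ranges: [-2.96, 2.96], [-0.89, 2.26], [0.02, 2.5], [-1.34, 4.48], [0, 2.73], [-2.66, 2.66]. Speed limits (rad/s): [2.39, 2.39, 2.79, 3.14, 3.14, 3.14].

## Interface

Orientations are given as [roll, pitch, yaw] about the fixed x, y, z axes, in that order (R = Rz(yaw) Ry(pitch) Rx(roll)).
In Python, from cell import env, snapshot, workorder gives the robot as it stands. The module is installed in compiled form; this text tells all that it offers.
- The arm moves only by the tool carry_out, never from a script. Its argument "targets" is a list of rows, each a list of 7 numbers: the shift along the world's x, y, z in cm, then the turn, a rotation vector about the world's x, y, z in degrees, then the closure in counts, from 0 (fully open) to 255 (shut). A call has 1 to 20 rows; each row shifts and turns the commanded pose from where the row before left it; what a row does not reach is not made up. A row lasts 1/10 s, in which the tool goes at most 50 mm and 8.59 degrees, less where a joint would pass 70% of its speed; a pose out of reach is approached as far as the arm can. A call is refused whole if a number of a shift passes 5 or a number of a turn 8.59, either way. A call with a gripper value outside its range is refused whole. The fingers move at their own pace and stop on an object; "force" is the grip in N (left out, the last holds). Time passes only in rows, so rows that do not move let the fingers close. It gives the time, the measured TCP pose, the force and the opening at its end, in the units of the state.
- env.state(): the state, without advancing time (a new reading comes with each control period).
- snapshot(name): name is "scene" or "top"; returns a dict with "image" (480x640x3 uint8, red, green, blue), "fx", "fy", "cx", "cy" (pixels), "world_from_camera" (4x4, takes a point from camera to world coordinates). Camera axes: x right, y up, looking along -z (the intrinsics and any distortion apply to the point x, -y, -z); pixel columns grow to the right and rows downward; lengths in mm; the calibration is good to about 2 mm. A picture is of the moment at which its call begins. There is no depth.
- workorder.job_done(): hands the job in, once; it reports no verdict.
The state is a dict: "time": time; "q": joint angles; "qd": joint speeds; "joint_torque": joint torques, N m; "tcp_pos": TCP position; "tool_rot": TCP orientation; "ft_force": force on the tool from outside, world axes, zero at the start; "moment": the same for the moment, N m; "width": finger opening in mm.
Only numpy, scipy, OpenCV 4.12 (cv2) and the standard library are available. Lean on these libraries where they do the work, as an engineer would, in place of code of your own. Each camera call takes 0.05 s, during which the arm holds its last target. There are 200 camera calls.

## Task

Press the white call button down with a fingertip to call the potter and let it come up again. Then point at the narrow-necked bottle vase, the tallest pot on the ware board, holding the fingertips about 3 cm above the middle of its mouth for at least two seconds; then point in the same way about 3 cm above the middle of the banding wheel for at least two seconds, and finish still pointing there. Do not touch the pots, their board, the wheel or the wooden modelling tool, and do not bring the hand close to the mouths of the other pots.

Things in the scene. Friction and masses are not known exactly. Their poses are not given: they have to be found in the camera images.
- call_button (a joint): travel of the call button's white cap in m: 0 up, about 0.006 fully down; a spring (about 4 N when fully down) brings it up again; it counts as pressed beyond 0.004
- call_button_top (a point): centre of the top of the white round cap, 36 mm across, of the call button, in a black collar on top of a fixed grey box 90 x 90 x 35 mm standing on the bench; cap top about 57 mm above the bench when up; nearer the robot than the ware board, to its left or right; pressed straight down
- bottle_vase: the vase to point at: loose, unglazed buff clay, 190 mm tall, belly 96 mm across, drawn in to a slim neck 26 mm across that flares to a 36 mm lip; origin at the centre of its underside, z up. Stands in any of the four places on the ware board, about 130 mm from its neighbours
- bottle_vase_mouth (a point): centre of the vase's mouth, level with the lip, 190 mm above its underside
- shoulder_jar: bystander: loose buff clay jar with round shoulders and a wide short neck 68 mm across, 96 mm wide, 130 mm tall; origin at the centre of its underside
- shoulder_jar_mouth (a point): centre of the jar's mouth, 130 mm above its underside
- tumbler: bystander: loose open buff clay tumbler, 76 mm across the rim, 140 mm tall; origin at the centre of its underside
- tumbler_mouth (a point): centre of the tumbler's mouth, 140 mm above its underside
- bowl: bystander: loose open buff clay bowl, 100 mm across the rim, 60 mm tall; origin at the centre of its underside
- bowl_mouth (a point): centre of the bowl's mouth, 60 mm above its underside
- ware_board: fixed wooden board 150 x 560 x 20 mm lying on the bench, long side (y) roughly left to right; the four pots stand in a row on it; origin at the centre of its underside
- wheel: empty banding wheel (potter's small turntable) with its foot fixed to the bench: dark foot and column carrying a flat round metal head 170 mm across that turns freely, top 100 mm above the bench; nearer the robot than the ware board, on the other side from the call button; origin at the centre of its underside
- wheel_middle (a point): centre of the wheel head's top face, 100 mm above the bench
- modelling_tool: bystander: loose small wooden modelling tool, 137 mm long, 14 mm thick, lying on the bench between the wheel and the button; origin under its middle
Mind the look-alikes: they are no part of the job. Of the things shaped like the part that bears call_button, the grey one is meant.

How it is judged:
By the outcome, as a careful person would: the job done as asked, in the order asked, and still so for the second after the job is handed in, with the robot touching nothing.
It also fails if it takes over 58 s, if anything falls off the work surface, if the arm or the gripper's body presses on something with over 40 N, if the wrist force passes 120 N, or if a joint passes its speed limit or range.

## Working session

There is one attempt and no reset: what is moved stays moved. The work goes in short steps, Python scripts to look and compute and a tool call to move; the robot and the scene stay as the last step left them, time stands still between calls to the robot, and variables do not carry over. Pictures are saved under pics/ and viewed, about 8 in all and at most 12, crops included, and the job is handed in when it is done.

Besides the shell and the picture viewer there is one more tool, called after "Request:" as a command line: name --pt "numbers of a row" for each row, then --argument value for the rest. carry_out: Moves the arm, as the interface text tells. Its arguments: {"type":"object","properties":{"targets":{"type":"array"},"force":{"type":"number"}},"required":["targets"]}

```bash
mkdir -p pics; cat > h.py <<'E'
import numpy as np,cv2,pickle
from cell import env,snapshot,workorder
def snap(tag):
    d={}
    for n in("scene","top"):
        s=snapshot(n);d[n]=s;cv2.imwrite(f"pics/{tag}_{n}.png",s["image"][:,:,::-1])
    pickle.dump(d,open(f"{tag}.pkl","wb"));return d
def ray(s,u,v):
    T=np.array(s["world_from_camera"]);d=T[:3,:3]@np.array([(u-s["cx"])/s["fx"],-(v-s["cy"])/s["fy"],-1.]);return T[:3,3],d
def onz(s,u,v,z):
    o,d=ray(s,u,v);return o+d*(z-o[2])/d[2]
def proj(s,p):
    T=np.array(s["world_from_camera"]);c=T[:3,:3].T@(np.array(p,float)-T[:3,3]);return np.array([s["cx"]+s["fx"]*c[0]/-c[2],s["cy"]-s["fy"]*c[1]/-c[2]])
E
python3 - <<'E'
from h import *
d=snap("a")
for n in d: print(n,{k:v for k,v in d[n].items() if k!="image"})
print(env.state())
E
```

```text
scene {'fx': 472.33818779021385, 'fy': 472.33818779021385, 'cx': 324.7109479592839, 'cy': 242.31248127514525, 'world_from_camera': array([[ 6.21162571e-02, -6.83725151e-01,  7.27091115e-01,
         1.28420773e+03],
       [ 9.97905437e-01,  2.93605578e-02, -5.76428429e-02,
        -1.39865741e+02],
       [ 1.80640608e-02,  7.29148734e-01,  6.84116813e-01,
         8.72432315e+02],
       [ 0.00000000e+00,  0.00000000e+00,  0.00000000e+00,
         1.00000000e+00]])}
top {'fx': 594.0583409444888, 'fy': 594.0583409444888, 'cx': 323.07656755263304, 'cy': 247.9928256623663, 'world_from_camera': array([[ 5.41804911e-02,  9.74357296e-01, -2.18385744e-01,
         2.71596795e+02],
       [-9.98527188e-01,  5.22518590e-02, -1.46012890e-02,
        -7.32278688e+01],
       [-2.81581140e-03,  2.18855208e-01,  9.75753283e-01,
         1.25419414e+03],
       [ 0.00000000e+00,  0.00000000e+00,  0.00000000e+00,
         1.00000000e+00]])}
{'time': 0.1, 'q': array([ 1.14557800e+00,  1.31083901e-01,  1.48917644e+00, -4.01677106e-05,
        1.52300529e+00, -8.54199944e-02]), 'qd': array([-0.00116944, -0.00139001, -0.00340653,  0.00056634, -0.00190198,
       -0.00194686]), 'joint_torque': array([ 8.53231850e-04, -5.61340463e+01, -4.93094838e+01,  7.69878854e-02,
        2.90661666e-02, -3.58880413e-05]), 'tcp_pos': array([199.76732432, 565.21580232, 217.69006475]), 'tool_rot': array([-3.13992235e+00, -1.02759730e-04,  2.80179619e+00]), 'ft_force': array([-0.74999867,  0.05730872, -0.02306444]), 'moment': array([-0.0246226 ,  0.00300253,  0.02808907]), 'width': 92.89178427780557}
```

View pics/a_scene.png

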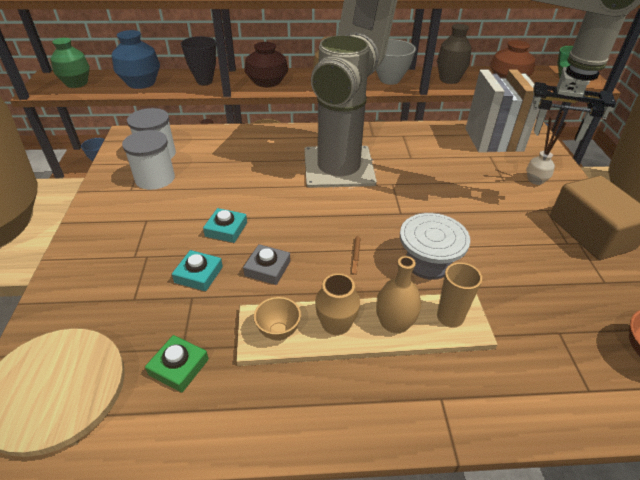

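View pics/a_top.png

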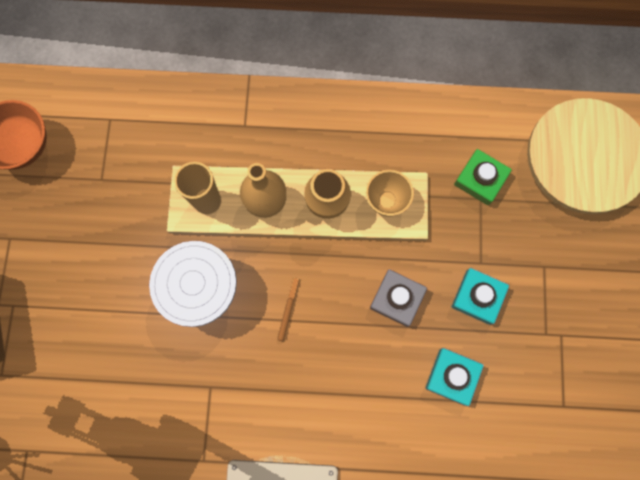

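Candidates, as pixels in the top view / scene view:
- **Button:** the grey box is at (400,296) / (266,257). The look-alikes are teal at (484,295) and (457,377), and green at (487,172). I choose the grey one.
- **Vase:** the slim-necked one is at (257,172) / (405,264). The others are the tumbler (195,180), jar (328,185) and bowl (390,195).
- **Wheel:** the metal head is at (193,283) / (434,240). The wooden disc at (590,155) is a look-alike.

Next I measure these and check them in a close crop.

```bash
cat > m.py <<'E'
from h import *
d=pickle.load(open("a.pkl","rb"))
def tri(p,q):
    o1,a=ray(d["top"],*p);o2,b=ray(d["scene"],*q)
    t=np.linalg.lstsq(np.c_[a,-b],o2-o1,rcond=None)[0];x,y=o1+a*t[0],o2+b*t[1];return (x+y)/2,np.linalg.norm(x-y)
def white(n,u,v,r,lo):
    im=d[n]["image"];hsv=cv2.cvtColor(im,cv2.COLOR_RGB2HSV);m=((hsv[...,1]<45)&(hsv[...,2]>lo)).astype(np.uint8)
    k=np.zeros_like(m);k[v-r:v+r,u-r:u+r]=1;cs=cv2.findContours(m*k,0,1)[0];c=max(cs,key=cv2.contourArea)
    return cv2.fitEllipse(cv2.convexHull(c))
for nm,a,b,z,lo in(("button",(400,296,18),(266,257,13),57,150),("wheel",(193,283,52),(434,240,42),100,120)):
    e1=white("top",*a,lo);e2=white("scene",*b,lo);P=onz(d["top"],*e1[0],z);Q=onz(d["scene"],*e2[0],z)
    print(nm,e1,e2,"\n",P.round(1),Q.round(1),tri(e1[0],e2[0]))
def crop(n,u,v,r=30):
    c=d[n]["image"][v-r:v+r,u-r:u+r,::-1];return cv2.resize(c,(390,290) if 0 else (300,300),interpolation=cv2.INTER_CUBIC)
cv2.imwrite("pics/crop.png",np.vstack([np.hstack([crop("top",257,172),crop("top",400,296)]),np.hstack([crop("scene",405,264),crop("scene",266,257)])]))
print(tri((257,172),(405,263)),onz(d["top"],257,172,210),onz(d["scene"],405,263,210))
E
python3 m.py
```

```text
button ((399.9443359375, 295.3428955078125), (17.418411254882812, 17.694316864013672), 104.25486755371094) ((266.1600036621094, 253.52647399902344), (11.55301284790039, 13.945053100585938), 96.33995819091797) 
 [ 449.6 -216.3   57. ] [ 451.5 -217.2   57. ] (array([ 449.85812351, -216.96085327,   55.31651313]), np.float64(0.8400707209887))
wheel ((192.54087829589844, 283.3936462402344), (84.3692855834961, 87.93167877197266), 56.079986572265625) ((435.24359130859375, 236.6546173095703), (46.08473205566406, 71.60611724853516), 104.4758529663086) 
 [444.9 196.5 100. ] [454.7 195.6 100. ] (array([446.2132711 , 198.69545217,  92.05710122]), np.float64(0.7415745439787036))
(array([643.73894395,  71.97943201, 207.38926518]), np.float64(2.0469095618828455)) [643.01088828  72.63811111 210.        ] [646.29904147  70.09542121 210.        ]
```

View pics/crop.png

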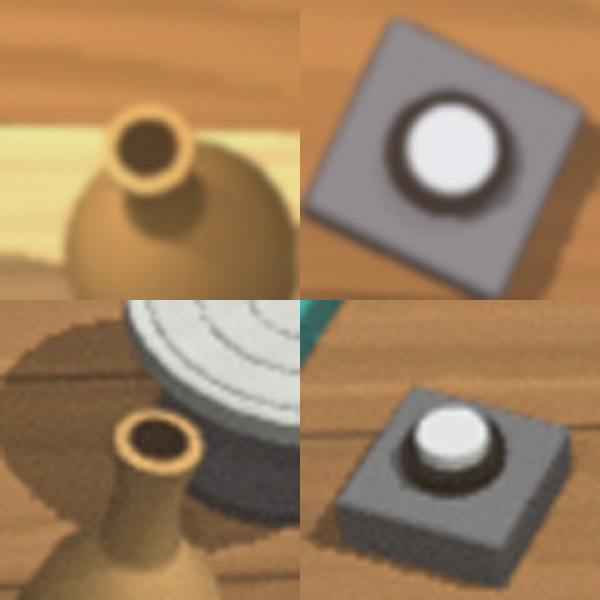

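The crops confirm the grey button, at (400,295) top / (266,254) scene, and the bottle mouth, at (256.5,171.3) top / (406.3,261.7) scene. Button, vase and wheel triangulate to about the right heights. I'll start moving with the fingers shut, staying high and short of the pots.

Request:
carry_out --pt "2.5 -3 0.3 0 0 0 255" --pt "2.5 -3 0.3 0 0 0 255" --pt "2.5 -3 0.3 0 0 0 255" --pt "2.5 -3 0.3 0 0 0 255" --pt "2.5 -3 0.3 0 0 0 255" --pt "2.5 -3 0.3 0 0 0 255" --pt "2.5 -3 0.3 0 0 0 255" --pt "2.5 -3 0.3 0 0 0 255" --pt "2.5 -3 0.3 0 0 0 255" --pt "2.5 -3 0.3 0 0 0 255" --pt "0 -4 0 0 0 0 255" --pt "0 -4 0 0 0 0 255" --pt "0 -4 0 0 0 0 255" --pt "0 -4 0 0 0 0 255" --pt "0 -4 0 0 0 0 255" --pt "0 -4 0 0 0 0 255" --pt "0 -4 0 0 0 0 255" --pt "0 -4 0 0 0 0 255" --pt "0 -4 0 0 0 0 255" --pt "0 -4 0 0 0 0 255" --force 10

```text
time: 2.1
tcp_pos: [449.5, -135.9, 248.4]
tool_rot: [3.142, -0.0, 2.802]
ft_force: [1.0, 0.7, -0.2]
width: 0.3
```

```bash
python3 - <<'E'
from h import *
d=pickle.load(open("a.pkl","rb"));t,s=d["top"],d["scene"]
print("wheel proj in scene",proj(s,[445,196.5,100]))
ims=cv2.cvtColor(s["image"],cv2.COLOR_RGB2GRAY)
print("mouth",onz(t,256.5,171.3,210),onz(s,406.3,261.7,210))
for n,p,z in(("tumbler",(195,180),160),("jar",(328,185),150),("bowl",(390,194),80)): print(n,onz(t,*p,z).round())
c=s["image"][190:290,380:490,::-1];cv2.imwrite("pics/wheel.png",cv2.resize(c,None,fx=5,fy=5))
E
```

```text
wheel proj in scene [434.66976086 233.97305572]
mouth [644.32837831  73.67257181 210.        ] [642.85959626  73.33724187 210.        ]
tumbler [638. 198. 160.]
jar [645. -59. 150.]
bowl [ 656. -188.   80.]
```

View pics/wheel.png

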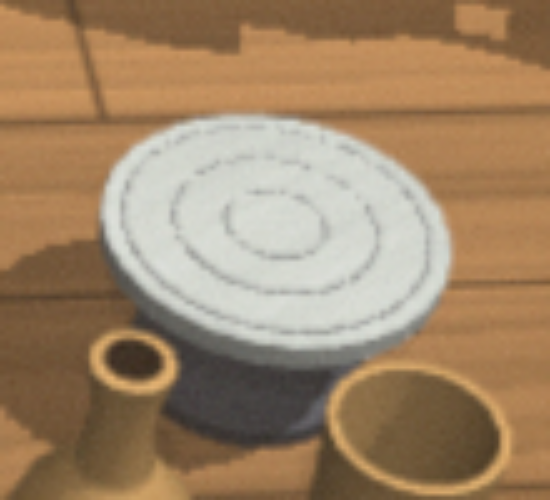

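The wheel's inner-ring centre in the scene view, (435,234.8), agrees with the projection of the top-view estimate. Targets:
- **Button:** (450,-217,57)
- **Vase mouth:** (643.5,73.5,210)
- **Wheel middle:** (446,196.5,100)

Next I descend over the button.

Request:
carry_out --pt "0 -4 0 0 0 0 255" --pt "0.1 -4.1 0 0 0 0 255" --pt "0 0 -4 0 0 0 255" --pt "0 0 -4 0 0 0 255" --pt "0 0 -4 0 0 0 255" --pt "0 0 -4 0 0 0 255" --pt "0 0 -1.8 0 0 0 255" --pt "0 0 0 0 0 0 255" --pt "0 0 0 0 0 0 255"

```text
time: 3.0
tcp_pos: [450.9, -215.2, 70.9]
tool_rot: [3.141, -0.001, 2.802]
ft_force: [0.8, -0.3, 0.1]
width: 0.3
```

```bash
python3 - <<'E'
from h import *
d=snap("b");print(env.state()["tcp_pos"],env.state()["ft_force"])
a=d["top"]["image"][246:346,350:450,::-1];b=d["scene"]["image"][205:305,216:316,::-1]
cv2.imwrite("pics/b.png",np.hstack([cv2.resize(x,(400,400)) for x in(a,b)]))
E
```

```text
[ 452.18542837 -216.0250682    72.55554268] [0.57242784 0.62655164 0.02006644]
```

View pics/b.png

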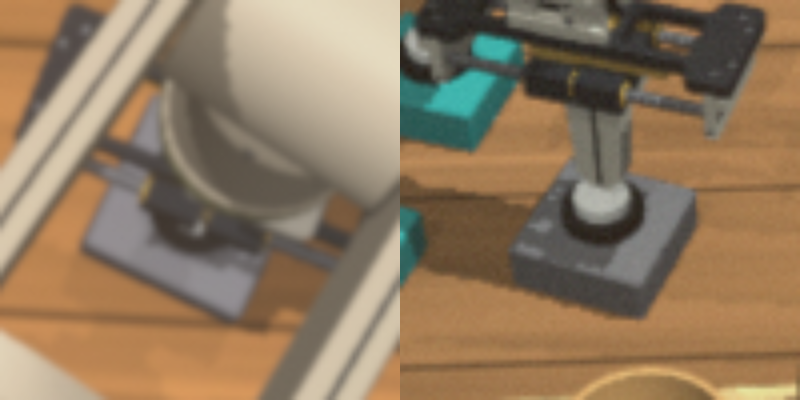

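Scene view: the shut fingertips are centred just above the white cap, in crop (600,190). Now I press in small steps.

Request:
carry_out --pt "0 0 -0.8 0 0 0 255" --pt "0 0 -0.4 0 0 0 255" --pt "0 0 -0.3 0 0 0 255" --pt "0 0 -0.2 0 0 0 255" --pt "0 0 -0.2 0 0 0 255" --pt "0 0 0 0 0 0 255" --pt "0 0 0 0 0 0 255"

```text
time: 3.8
tcp_pos: [451.1, -215.4, 51.9]
tool_rot: [-3.142, 0.0, 2.802]
ft_force: [-0.9, 0.1, 3.2]
width: 0.6
```

Request:
carry_out --pt "0 0 -0.1 0 0 0 255" --pt "0 0 -0.1 0 0 0 255" --pt "0 0 0 0 0 0 255" --pt "0 0 0 0 0 0 255" --pt "0 0 0 0 0 0 255"

```text
time: 4.3
tcp_pos: [451.3, -215.4, 51.1]
tool_rot: [-3.141, 0.001, 2.802]
ft_force: [-5.6, 3.6, 16.3]
width: 0.3
```

16 N means the button is at its bottom stop. Release and rise.

Request:
carry_out --pt "0 0 0.5 0 0 0 255" --pt "0 0 1 0 0 0 255" --pt "0 0 2 0 0 0 255" --pt "0 0 3 0 0 0 255" --pt "0 0 4 0 0 0 255" --pt "0 0 4 0 0 0 255" --pt "0 0 4 0 0 0 255" --pt "0 0 4 0 0 0 255" --pt "0 0 2.5 0 0 0 255" --pt "0 3 0 0 0 0 255" --pt "0 4 0 0 0 0 255" --pt "0 4 0 0 0 0 255" --pt "0 4 0 0 0 0 255" --pt "0 4 0 0 0 0 255" --pt "0 4 0 0 0 0 255" --pt "0 4 0 0 0 0 255" --pt "0 2 0 0 0 0 255" --pt "0 0 0 0 0 0 255" --pt "0 0 0 0 0 0 255"

```text
time: 6.2
tcp_pos: [450.7, 74.6, 299.6]
tool_rot: [-3.141, -0.0, 2.803]
ft_force: [0.6, -1.2, -0.3]
width: 0.5
```

```bash
python3 - <<'E'
from h import *
import m
d=m.d=snap("c");print(env.state()["tcp_pos"])
e=m.white("scene",266,257,13,150);print(e,m.white("top",400,296,18,150))
E
```

```text
button ((399.9443359375, 295.3428955078125), (17.418411254882812, 17.694316864013672), 104.25486755371094) ((266.1600036621094, 253.52647399902344), (11.55301284790039, 13.945053100585938), 96.33995819091797) 
 [ 449.6 -216.3   57. ] [ 451.5 -217.2   57. ] (array([ 449.85812351, -216.96085327,   55.31651313]), np.float64(0.8400707209887))
wheel ((192.54087829589844, 283.3936462402344), (84.3692855834961, 87.93167877197266), 56.079986572265625) ((435.24359130859375, 236.6546173095703), (46.08473205566406, 71.60611724853516), 104.4758529663086) 
 [444.9 196.5 100. ] [454.7 195.6 100. ] (array([446.2132711 , 198.69545217,  92.05710122]), np.float64(0.7415745439787036))
(array([643.73894395,  71.97943201, 207.38926518]), np.float64(2.0469095618828455)) [643.01088828  72.63811111 210.        ] [646.29904147  70.09542121 210.        ]
[450.92786514  73.74520259 299.62281777]
((266.13629150390625, 253.59176635742188), (11.315028190612793, 13.982665061950684), 97.51009368896484) ((398.8537292480469, 295.3932189941406), (38.96360397338867, 41.77640151977539), 110.67003631591797)
```

The cap is back up: its scene pixel (266.1,253.6) is unchanged. Now to above the vase.

Request:
carry_out --pt "2 0 0 0 0 0 255" --pt "3 0 0 0 0 0 255" --pt "3 0 0 0 0 0 255" --pt "3 0 0 0 0 0 255" --pt "3 0 0 0 0 0 255" --pt "3 0 0 0 0 0 255" --pt "2.3 0 0 0 0 0 255" --pt "0 0 -2 0 0 0 255" --pt "0 0 -2 0 0 0 255" --pt "0 0 -1 0 0 0 255" --pt "0 0 -0.6 0 0 0 255" --pt "0 0 0 0 0 0 255" --pt "0 0 0 0 0 0 255" --pt "0 0 0 0 0 0 255"

```text
time: 7.7
tcp_pos: [644.5, 74.7, 245.2]
tool_rot: [3.141, 0.002, 2.802]
ft_force: [0.5, -0.5, 0.2]
width: 0.2
```

```bash
python3 - <<'E'
from h import *
d=snap("d");print(env.state()["tcp_pos"],env.state()["ft_force"])
s=d["scene"];print(proj(s,[643.5,73.5,240]),proj(s,[643.5,73.5,210]))
b=s["image"][200:300,356:456,::-1];a=d["top"]["image"][122:222,207:307,::-1]
cv2.imwrite("pics/d.png",np.hstack([cv2.resize(x,(400,400)) for x in(a,b)]))
E
```

```text
[644.38711326  74.75914814 244.83079216] [-0.46935842  0.91732572  0.07490739]
[408.56523099 251.02725495] [406.44251641 261.9291409 ]
```

View pics/d.png

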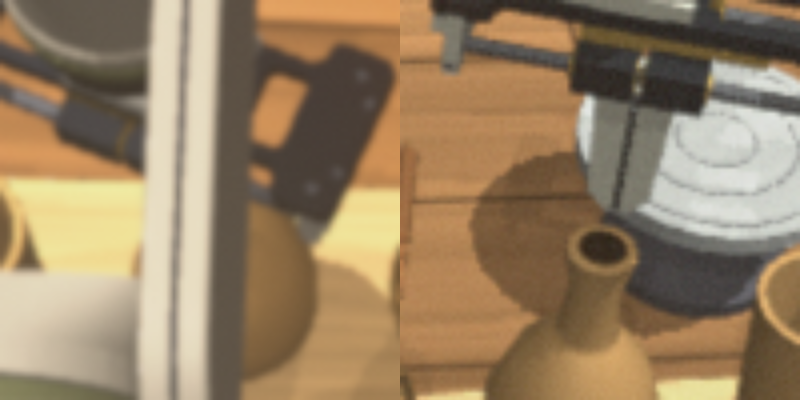

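The fingertips, at scene (409,251), are right over the vase mouth at (407,262), and nothing is touching. A small correction of about -1, -1, -5 mm, then hold.

Request:
carry_out --pt "-0.1 -0.1 -0.5 0 0 0 255" --pt "0 0 0 0 0 0 255" --pt "0 0 0 0 0 0 255" --pt "0 0 0 0 0 0 255" --pt "0 0 0 0 0 0 255" --pt "0 0 0 0 0 0 255" --pt "0 0 0 0 0 0 255" --pt "0 0 0 0 0 0 255" --pt "0 0 0 0 0 0 255" --pt "0 0 0 0 0 0 255" --pt "0 0 0 0 0 0 255" --pt "0 0 0 0 0 0 255" --pt "0 0 0 0 0 0 255" --pt "0 0 0 0 0 0 255" --pt "0 0 0 0 0 0 255" --pt "0 0 0 0 0 0 255" --pt "0 0 0 0 0 0 255" --pt "0 0 0 0 0 0 255" --pt "0 0 0 0 0 0 255" --pt "0 0 0 0 0 0 255"

```text
time: 9.8
tcp_pos: [643.0, 73.7, 238.6]
tool_rot: [3.142, 0.0, 2.802]
ft_force: [-0.6, 0.1, 0.2]
width: 0.4
```

Request:
carry_out --pt "0 0 0 0 0 0 255" --pt "0 0 0 0 0 0 255" --pt "0 0 0 0 0 0 255" --pt "0 0 0 0 0 0 255" --pt "0 0 0 0 0 0 255" --pt "0 0 0 0 0 0 255" --pt "0 0 0 0 0 0 255" --pt "0 0 0 0 0 0 255" --pt "0 0 0 0 0 0 255" --pt "0 0 0 0 0 0 255" --pt "0 0 0 0 0 0 255" --pt "0 0 0 0 0 0 255"

```text
time: 11.0
tcp_pos: [643.0, 73.7, 238.6]
tool_rot: [3.142, 0.0, 2.802]
ft_force: [0.2, -0.1, -0.4]
width: 0.5
```

Held for over 3 s. Now up, back toward the robot, across to the wheel and down.

Request:
carry_out --pt "0 0 2 0 0 0 255" --pt "0 0 3 0 0 0 255" --pt "-3 0 0 0 0 0 255" --pt "-4 0 0 0 0 0 255" --pt "-4 0 0 0 0 0 255" --pt "-4 0 0 0 0 0 255" --pt "-4 0 0 0 0 0 255" --pt "-0.7 3 0 0 0 0 255" --pt "0 4 0 0 0 0 255" --pt "0 3.3 0 0 0 0 255" --pt "0 2 0 0 0 0 255" --pt "0 0 -3 0 0 0 255" --pt "0 0 -4 0 0 0 255" --pt "0 0 -3 0 0 0 255" --pt "0 0 -2 0 0 0 255" --pt "0 0 -1 0 0 0 255" --pt "0 0 0 0 0 0 255" --pt "0 0 0 0 0 0 255" --pt "0 0 0 0 0 0 255"

```text
time: 12.9
tcp_pos: [447.0, 197.0, 160.4]
tool_rot: [3.14, 0.002, 2.802]
ft_force: [-0.7, 0.5, -0.1]
width: 0.6
```

```bash
python3 - <<'E'
from h import *
d=snap("e");print(env.state()["tcp_pos"],env.state()["ft_force"])
b=d["scene"]["image"][160:360,216:516,::-1]
cv2.imwrite("pics/e.png",cv2.resize(b,(750,500)))
E
```

```text
[446.85015214 196.97815157 160.0805967 ] [ 0.20309113 -0.06240795  0.16432199]
```

View pics/e.png

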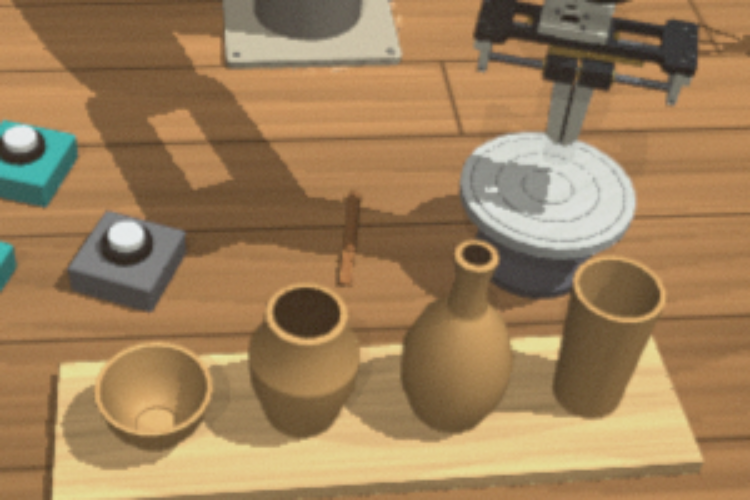

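The pots, tool and button are undisturbed. The fingertips, at crop (563,138), are 60 mm above the wheel centre (548,187), so I go down 3 cm and hold.

Request:
carry_out --pt "-0.1 0 -1 0 0 0 255" --pt "0 0 -1 0 0 0 255" --pt "0 0 -0.7 0 0 0 255" --pt "0 0 -0.2 0 0 0 255" --pt "0 0 0 0 0 0 255" --pt "0 0 0 0 0 0 255" --pt "0 0 0 0 0 0 255" --pt "0 0 0 0 0 0 255" --pt "0 0 0 0 0 0 255" --pt "0 0 0 0 0 0 255" --pt "0 0 0 0 0 0 255" --pt "0 0 0 0 0 0 255" --pt "0 0 0 0 0 0 255" --pt "0 0 0 0 0 0 255" --pt "0 0 0 0 0 0 255" --pt "0 0 0 0 0 0 255" --pt "0 0 0 0 0 0 255" --pt "0 0 0 0 0 0 255" --pt "0 0 0 0 0 0 255" --pt "0 0 0 0 0 0 255"

```text
time: 15.0
tcp_pos: [445.0, 196.7, 129.7]
tool_rot: [3.142, 0.0, 2.802]
ft_force: [0.5, -0.1, 0.0]
width: 0.5
```

Request:
carry_out --pt "0 0 0 0 0 0 255" --pt "0 0 0 0 0 0 255" --pt "0 0 0 0 0 0 255" --pt "0 0 0 0 0 0 255" --pt "0 0 0 0 0 0 255" --pt "0 0 0 0 0 0 255" --pt "0 0 0 0 0 0 255" --pt "0 0 0 0 0 0 255" --pt "0 0 0 0 0 0 255" --pt "0 0 0 0 0 0 255" --pt "0 0 0 0 0 0 255" --pt "0 0 0 0 0 0 255" --pt "0 0 0 0 0 0 255" --pt "0 0 0 0 0 0 255" --pt "0 0 0 0 0 0 255"

```text
time: 16.5
tcp_pos: [445.0, 196.7, 129.6]
tool_rot: [-3.142, -0.0, 2.802]
ft_force: [-0.6, -0.9, -0.6]
width: 0.9
```

```bash
python3 - <<'E'
from h import *
d=snap("f");print(env.state()["tcp_pos"],env.state()["ft_force"],env.state()["time"])
b=d["scene"]["image"][180:300,374:494,::-1]
cv2.imwrite("pics/f.png",cv2.resize(b,(480,480)))
E
```

```text
[444.94951549 196.69294598 129.61781474] [ 1.04561347 -0.36587966  0.12023109] 16.6
```

View pics/f.png

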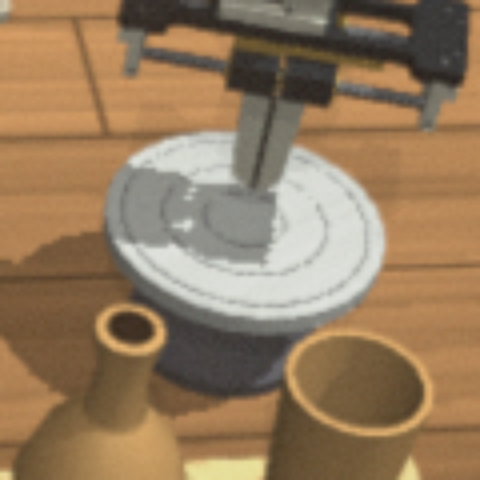

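The fingertips, at crop (255,185), hover over the wheel centre (245,218) without contact. Handing in.

```bash
python3 -c "
from cell import workorder;print(workorder.job_done())"
```

```text
the job is handed in; nothing more can be done
None
```

The job is done in the order asked and handed in at about 16.6 s of the 58 s allowed; no verdict was reported.

- **Button:** I pressed the grey box's white cap to its bottom stop, with an upward force of about 16 N and the fingertips at 51 mm. A picture afterwards showed the cap back up at its original pixel.
- **Vase:** I held the fingertips at (643, 74, 239) mm for about 3 s. That is about 29 mm above the bottle vase's mouth, measured at (643.5, 73.5, 210).
- **Wheel:** I held at (445, 197, 130) mm for about 3 s, about 30 mm above the wheel's middle, and the arm finished there.

**Last checks:** In the last picture of the whole row (before the final 3 cm descent), the pots, board and modelling tool looked undisturbed. At the end the force reading was only noise, about 1 N.

**One disagreement:** the automatic outline of the wheel in the scene view was off by about 10 mm because it took in part of the rim's side. I used the top-view centre instead, and the wheel's inner ring in the scene view agreed with it to within about 1 pixel.

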